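Move the bench camera from its parking dock to the working stand and lock its ball coupler

TASK

The bench camera is locked on the low parking dock; move it to the tall working stand. Raise the lever at its back to free it, lift it off the dock's ball, lower it gently onto the stand's ball, the locating pin in its hole, until it sits fully home, let go, and press the lever down until it snaps locked. The stand's height varies, so feel your way down: never drop, jam or force the camera on either ball, and leave the other things on the bench alone.

Things in the scene. Friction and masses are not known exactly. Their poses are not given: they have to be found in the camera images.
- camera: Bench camera on its ball coupler, one loose unit of about 0.7 kg, 99 mm tall. Origin: centre of the coupler plate's underside, on the socket's axis; +x: the way the lens looks, z up. Aluminium plate 80 x 64 x 10 mm with a 33 mm bore and, at x = +30 mm, a 9 mm locating hole; housing 49 mm across, bore roof at z = 41 mm. Home = plate flat on a seat disc.
- camera_grip (a point): Centre of the white camera body, 76 mm above the camera's origin: where to hold it. The body is x -29 to +33 mm, 50 mm wide in y with flat sides, z 53 to 99 mm (camera frame); fingers from above closing along y hold it with 25 to 40 N. Black lens, 38 mm across, in front out to x = +58 mm. Mass centre within 8 mm of the socket's axis.
- lever (a joint): Lock lever at the camera's back, rad: 0 = down, level (locked), 0.7 = raised to its stop (open). An over-centre spring drives a jaw under the ball: lifted past about 0.15 it springs up to 0.7 by itself; pressed below about 0.15 it snaps to 0 and stays. If the camera is not fully home the jaw meets the ball, and the lever stops short and springs back up.
- lever_hinge (a point): Hinge axis of the lever: along the camera's y, at x = -33 mm, z = 36 mm of the camera frame. The bar is 15 mm wide in y, about 7 mm thick and reaches 62 mm from the hinge; at 0 it points to the camera's -x, level, its top 40 mm over the plate's underside, with free space below.
- lever_grip (a point): Point in the lever's rubber-covered end, 50 mm from the hinge, where fingers can pinch it (15 mm wide in the camera's y) or push. Lifting here to pass the spring's dead point takes about 2.5 N; pressing the raised lever down takes about 6 to 10 N here, most at the start, and more nearer the hinge.
- dock: Parking dock, fixed: dark steel foot 110 x 90 x 12 mm carrying a low aluminium seat disc 80 mm across, its top 40 mm above the bench. Origin under the foot's centre, on the ball's vertical axis. The camera starts here, home and locked, with the dock's heading.
- dock_ball (a point): Centre of the dock's ball: 30 mm steel ball on a 13 mm neck, centre 24 mm and top 39 mm over the seat. Beside it, 30 mm towards the dock's +x, a 6 mm locating pin with tapered tip stands 14 mm over the seat. The ball has 1.5 mm clearance in the camera's bore, the pin 1.5 mm in its hole. While the lever is down the camera cannot be lifted off.
- stand: Working stand, fixed: dark steel foot 120 x 120 x 14 mm, sleeve with a side knob, and a column with the same seat disc, ball and pin as the dock. Origin under the foot's centre, on the ball's vertical axis; the pin stands 30 mm towards the stand's +x, so a camera that is home has the stand's heading. Stand and column do not yield to pushing.
- stand_clamp (a point): Top of the stand's sleeve, 66 mm above the bench, on the axis. The column is clamped in it at a height that differs from day to day and is not reported: its seat is 80 to 120 mm above the bench (ball top 39 mm, pin top 14 mm above the seat). Feel for it.
- reagent_bottle: White reagent bottle, 41 mm across, 74 mm tall, standing near the work; leave it alone. Origin under its centre.
- timer: White bench timer, 60 x 60 x 15 mm, near the work; leave it alone. Origin under its centre.
- marker_3: Marker pen lying on the bench, 126 mm long; leave it alone. Origin under its middle.
There are look-alikes about, which are no part of the job. What is shaped like the dock but red is not meant.

How it is judged:
By the outcome, as a careful person would: the job done as asked, in the order asked, and still so for the second after the job is handed in, with the robot touching nothing.
It also fails if it takes over 72 s, if anything falls off the work surface, if the arm or the gripper's body presses on something with over 40 N, if the wrist force passes 120 N, or if a joint passes its speed limit or range.

ROBOT

A 6-joint arm with a two-finger parallel gripper is mounted at the origin on a cart in front of the work surface, level with it; the furniture and walls round the work are solid. World frame = base frame: x ahead of the robot, y to its left, z up, the work surface at z = 0. Lengths are in m, angles in rad, forces in N, time in s.
With the tool pointing down it reaches from about 0.325 to 0.925 m from the base axis. Payload 3.1 kg.
Tool frame: the origin (TCP) lies at the very end of the fingers, on their centre line; the grasp point (between the pads) lies 19 mm behind it; z points along the fingers, y is the line along which they close (so a half turn about z gives the same grasp; the last joint's range is limited). The gripper opens to 85 mm and grips with 20 to 120 N. Pads are 22 mm wide; open, the fingers measure 114 mm over their backs; the gripper's body (76 mm by 85 mm) begins 54 mm behind the grasp point. The pads swing forward as they close: fully open they stand 13 mm farther back than shut.
Start: joints at [-1.451, 0.217, 1.613, -0, 1.311, -0.112], TCP at [0.144, -0.608, 0.231] pointing down, gripper open.
Joint ranges: [-2.75, 2.75], [-0.78, 2.1], [0.31, 2.55], [-1.13, 4.27], [0.13, 2.63], [-2.58, 2.58]. Speed limits (rad/s): [2.79, 2.79, 3.14, 3.14, 3.14, 3.14].

INTERFACE

Orientations are given as a unit quaternion [w, x, y, z].
In Python, from station import * gives the robot as it stands.
- The arm moves only by the tool step_arm, never from a script. Its argument "series" is a list of rows, each a list of 5 numbers: the finger opening in mm, from 0 to 85.4, then the shift along the tool's x, y, z in mm, then the turn about the tool's z in rad. In form: [[gripper, tx, ty, tz, spin], ...]. A call has 1 to 10 rows; each row shifts and turns the commanded pose from where the row before left it, along the tool's axes as they then stand; what a row does not reach is not made up. A row lasts 1/10 s, in which the tool goes at most 50 mm and 8.59 degrees, less where a joint would pass 70% of its speed; a pose out of reach is approached as far as the arm can. A call with a gripper value outside its range is refused whole. The fingers move at their own pace and stop on an object; "grip_force" is the grip in N (left out, the last holds). Time passes only in rows, so rows that do not move let the fingers close. It gives the time, the measured TCP pose, the force, the opening and the grip force at its end, in the units of the state.
- get_obs(): the state, without advancing time (a new reading comes with each control period).
- snapshot(name): name is "scene" or "top" or "wrist"; returns the picture (420x560x3 uint8, red, green, blue); there is no depth.
- camera_model(name): a dict with "fx", "fy", "cx", "cy" (pixels), "view" (4x4, takes a point from world to camera coordinates); the wrist camera has in their place "mount" (4x4, takes a point from camera to tool coordinates, whose origin is the TCP and whose axes are the flange's). Camera axes: x right, y down, z forward; pixel columns grow to the right and rows downward; lengths in m; the calibration is good to about 2 mm. A picture is of the moment at which its call begins: read the wrist's pose just before it. camera_model takes no time and is no camera call.
- close_job(): hands the job in; it is judged then, once.
The state is a dict: "t": time; "joint_pos": joint angles; "joint_velocities": joint speeds; "joint_efforts": joint torques, N m; "ee_pos": TCP position; "eef_rot": TCP orientation; "contact_force": force on the tool from outside, world axes, zero at the start; "moment": the same for the moment, N m; "opening": finger opening in m; "gripper_force": force on a finger pad.
Only numpy, scipy, OpenCV 4.12 (cv2) and the standard library are available. Lean on these libraries where they do the work, as an engineer would, in place of code of your own. Each camera call takes 0.05 s, during which the arm holds its last target. There are 200 camera calls.

## Working session

There is one attempt and no reset: what is moved stays moved. The work goes in short steps, Python scripts to look and compute and a tool call to move; the robot and the scene stay as the last step left them, time stands still between calls to the robot, and variables do not carry over. Pictures are saved under pics/ and viewed, at most 13 in all, crops included, and the job is handed in when it is done.

Besides the shell and the picture viewer there is one more tool, called after "Emit:" as name([rows], argument=value, ...), one row to a line, values as JSON. step_arm: Moves the arm, as the interface text tells. Its arguments: {"type":"object","properties":{"series":{"type":"array","items":{"type":"array","items":{"type":"number"}}},"grip_force":{"type":"number"}},"required":["series"]}

```bash
mkdir -p pics; ls
python3 - <<'E'
from station import *
import cv2,json
o=get_obs();print(o)
for n in("scene","top","wrist"):
    im=snapshot(n);cv2.imwrite(f"pics/{n}0.png",im[:,:,::-1])
    m=camera_model(n);print(n,{k:(v.tolist() if hasattr(v,'tolist') else v) for k,v in m.items()})
E
```

```text
pics
{'t': 0.0, 'joint_pos': array([-1.45120408e+00,  2.17797720e-01,  1.61492462e+00, -2.44154688e-05,
        1.31127945e+00, -1.12211323e-01]), 'joint_velocities': array([ 9.31071858e-04,  1.26477039e-03, -8.25821483e-04, -4.93130388e-05,
        1.99509146e-03,  2.04772609e-03]), 'joint_efforts': array([ 4.10104203e-04, -3.96847987e+01, -3.03847754e+01, -1.28421289e-04,
        9.82792466e-03, -9.89214897e-06]), 'ee_pos': array([ 0.14349379, -0.60747338,  0.22994621]), 'eef_rot': array([-1.20451478e-03,  9.93289819e-01,  1.15645510e-01, -1.62404796e-05]), 'contact_force': array([ 0.19121568,  0.37865619, -0.10416976]), 'moment': array([-3.46726362e-02, -6.16964929e-05, -2.85139906e-02]), 'gripper_force': 0.0, 'opening': 0.08565870540298318}
scene {'fx': 416.53770855030206, 'fy': 416.53770855030206, 'cx': 283.21885910617533, 'cy': 205.07052676429544, 'view': [[-0.8904637561209956, -0.45505356617515436, -0.000742257477223063, 0.438416417092789], [-0.2823826609728735, 0.553853280542055, -0.7832666062169911, 0.3128254735498891], [0.35683936416371903, -0.6972609235745814, -0.621685509
[... 167 characters left out ...]
[[0.007481514164293061, -0.9999633826635369, 0.004154549061754766, -0.12248624036760537], [-0.9957498522768816, -0.007831247570635344, -0.09176547963181295, 0.5986388371829819], [0.09179465472661649, -0.0034503468788608135, -0.9957719801591313, 1.055326037866756], [0.0, 0.0, 0.0, 1.0]]}
wrist {'fx': 308.4180784819792, 'fy': 308.4180784819792, 'cx': 283.49183791014565, 'cy': 209.49220622593586, 'mount': [[0.0005922943041666879, -0.9563351638780152, -0.29227162626205144, 0.07491917622190768], [0.9999993369846997, 0.0008550591067944751, -0.0007713002539396638, -0.00019623154828141143], [0.0009875310704434556, -0.2922709756447447, 0.9563350362598098, -0.14268203663353918], [0.0, 0.0, 0.0, 1.0]]}
```

View pics/scene0.png

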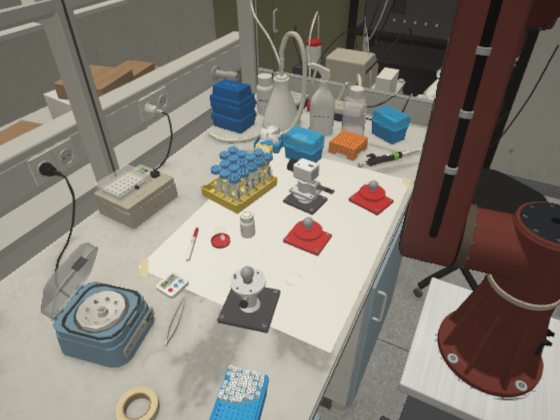

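View pics/top0.png

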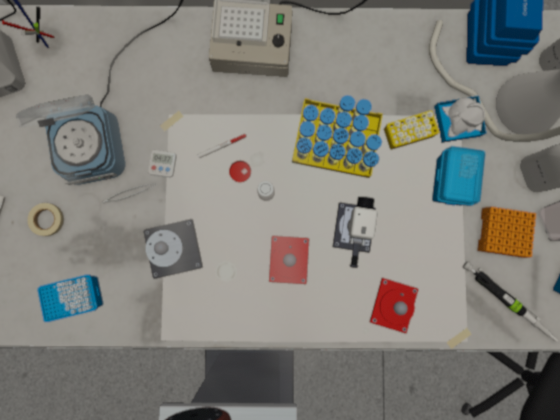

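The scene view shows the camera on the dock at about (305,185) and the stand at (248,290). In the top view the camera is at (358,225), lens up (+x), lever towards the robot at (354,260), and the stand is at (172,247). I'll enlarge both.

Run:
```python
import cv2,numpy as np
t=cv2.imread("pics/top0.png");s=cv2.imread("pics/scene0.png")
r=lambda im,x,y,w,h:cv2.resize(im[y:y+h,x:x+w],(400,300),interpolation=cv2.INTER_CUBIC)
a=np.vstack([np.hstack([r(t,310,185,100,75+15),r(t,125,205,100,90)]),np.hstack([r(s,265,145,100,75),r(s,200,255,100,75)])])
cv2.imwrite("pics/crop1.png",a)
```

```text
(no output)
```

View pics/crop1.png

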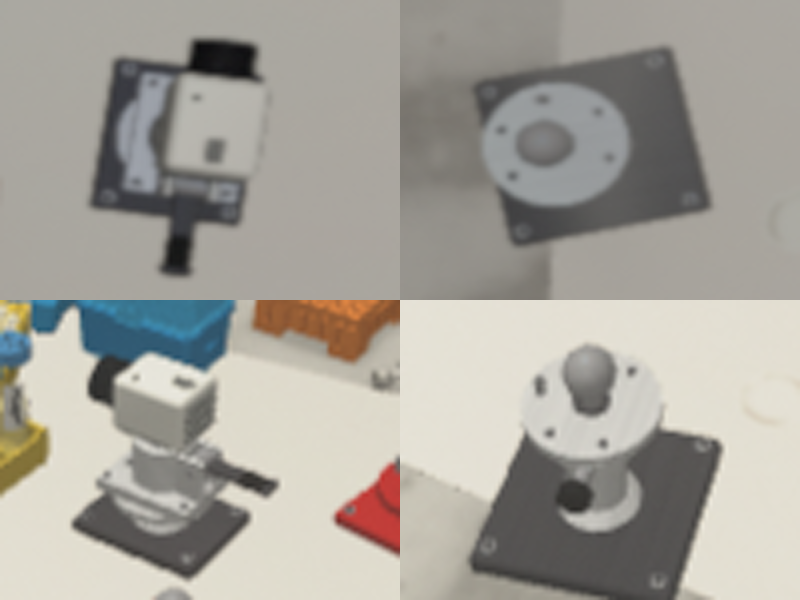

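Dock foot corners in the crop are TL(117,60), BL(92,207) and BR(240,222). Stand foot corners are (475,87), (670,48), (710,207) and (515,243). The stand's pin is at (542,98), up from the ball, so its heading is near +x.

```bash
cat > h.py <<'E'
from station import *
import numpy as np,cv2
from scipy.spatial.transform import Rotation as R
def cast(name,px,z,obs=None):
    m=camera_model(name);px=np.atleast_2d(px).astype(float)
    d=np.c_[(px[:,0]-m['cx'])/m['fx'],(px[:,1]-m['cy'])/m['fy'],np.ones(len(px))]
    if name=='wrist':
        M=np.array(m['mount']);q=np.array(obs['eef_rot']);T=np.eye(4);T[:3,:3]=R.from_quat(q[[1,2,3,0]]).as_matrix();T[:3,3]=obs['ee_pos'];C=T@M
    else: C=np.linalg.inv(np.array(m['view']))
    d=d@C[:3,:3].T;o=C[:3,3]
    return o+d*((z-o[2])/d[:,2])[:,None]
def proj(name,P,obs=None):
    m=camera_model(name);P=np.atleast_2d(P)
    if name=='wrist':
        M=np.array(m['mount']);q=np.array(obs['eef_rot']);T=np.eye(4);T[:3,:3]=R.from_quat(q[[1,2,3,0]]).as_matrix();T[:3,3]=obs['ee_pos'];V=np.linalg.inv(T@M)
    else: V=np.array(m['view'])
    c=P@V[:3,:3].T+V[:3,3]
    return np.c_[c[:,0]/c[:,2]*m['fx']+m['cx'],c[:,1]/c[:,2]*m['fy']+m['cy']]
def ang(v): return np.arctan2(v[1],v[0])
E
python3 - <<'E'
from h import *
t=lambda u,v,x0,y0,du:[x0+(u-du)/4,y0+v/(300/90)]
S=cast('top',[t(u,v,125,205,400) for u,v in[(475,87),(670,48),(710,207),(515,243)]],.014)
D=cast('top',[t(u,v,310,185,0) for u,v in[(117,60),(92,207),(240,222)]],.012)
print(S.round(4),S.mean(0)); e=[ang(S[0]-S[3]),ang(S[1]-S[2])];print(e,np.linalg.norm(S-np.roll(S,1,0),axis=1))
print(D.round(4),(D[0]+D[2])/2,np.linalg.norm(D[0]-D[1]),np.linalg.norm(D[1]-D[2]),ang(D[0]-D[1]))
# body top corners at z .139
B=cast('top',[t(u,v,310,185,0) for u,v in[(175,72),(267,80),(257,180),(165,170)]],.139);print(B.round(4),B.mean(0),ang(B[0]-B[3]),ang(B[0]-B[1]))
# lever end
print(cast('top',[t(175,272,310,185,0)],.076))
# ball top of stand from top image & pin
for z in(.1,.14):print(cast('top',[t(545,143,125,205,400)],z))
print(proj('scene',[S.mean(0)*[1,1,0]+[0,0,z] for z in (.119,.139,.159)]))
E
```

```text
[[0.5527 0.2019 0.014 ]
 [0.5813 0.0875 0.014 ]
 [0.4692 0.0613 0.014 ]
 [0.4433 0.1747 0.014 ]] [0.51161799 0.13134053 0.014     ]
[np.float64(0.24324335817641526), np.float64(0.22989178211919956)] [0.11267743 0.11788001 0.11504583 0.11636356]
[[ 0.6233 -0.2607  0.012 ]
 [ 0.5184 -0.2454  0.012 ]
 [ 0.5084 -0.3328  0.012 ]] [ 0.56588778 -0.29673352  0.012     ] 0.10604130981719948 0.08793650981600122 -0.14419767860119465
[[ 0.6016 -0.2742  0.139 ]
 [ 0.597  -0.3226  0.139 ]
 [ 0.5338 -0.3166  0.139 ]
 [ 0.5397 -0.2685  0.139 ]] [ 0.56803722 -0.29546399  0.139     ] -0.09162567768112331 1.474095904295793
[[ 0.47456644 -0.28362163  0.076     ]]
[[0.51237533 0.1378162  0.1       ]]
[[0.51188889 0.12780063 0.14      ]]
[[248.12637219 272.45586379]
 [247.63563181 266.14868005]
 [247.13116878 259.66512754]]
```

Emit:
step_arm([
  [85,40,-23,3,0],
  [85,40,-23,3,0],
  [85,40,-23,3,0],
  [85,40,-23,3,0],
  [85,40,-23,3,0],
  [85,40,-23,3,0],
  [85,40,-23,3,0],
  [85,40,-23,3,0],
  [85,40,-23,3,0],
  [85,40,-23,3,0],
])

```text
t: 1.15
ee_pos: [0.481, -0.2909, 0.201]
eef_rot: [-0.0, 0.993, 0.116, -0.0]
contact_force: [0.3, -0.9, -0.4]
opening: 0.0853
gripper_force: 0.0
```

Emit:
step_arm([
  [85,0,0,0,0.12],
  [85,0,0,0,0.12],
  [85,0,0,0,0.11],
  [85,0,0,0,0],
  [85,0,0,0,0],
])

```text
t: 1.65
ee_pos: [0.4799, -0.2924, 0.201]
eef_rot: [-0.0, 0.998, -0.058, -0.0]
contact_force: [-0.4, -0.6, 0.4]
opening: 0.0846
gripper_force: 0.0
```

Run:
```python
from h import *
o=get_obs();im=snapshot('wrist');cv2.imwrite('pics/w1.png',im[:,:,::-1]);print(o['t'],o['ee_pos'],o['eef_rot'])
np.save('w1.npy',np.r_[o['ee_pos'],o['eef_rot']])
```

```text
1.65 [ 0.47987733 -0.29241557  0.20100076] [-1.78174911e-04  9.98320055e-01 -5.79394298e-02 -2.41097720e-04]
```

View pics/w1.png

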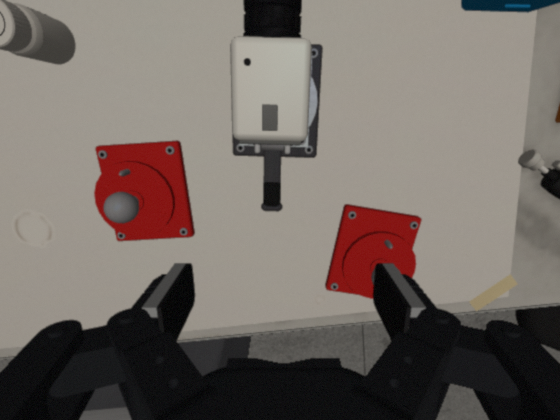

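The wrist view shows the body top at about (232–311, 38–142), the lever bar from (274,152) to its tip at (271,209), and red look-alikes on both sides. Next I'll compute the poses.

Run:
```python
from h import *
a=np.load('w1.npy');o=dict(ee_pos=a[:3],eef_rot=a[3:])
im=cv2.imread('pics/w1.png')
hsv=cv2.cvtColor(im,cv2.COLOR_BGR2HSV)
# body edges per row: strong gradient
g=cv2.cvtColor(im,cv2.COLOR_BGR2GRAY).astype(int)
for r in(55,75,95,115,130):
    d=np.diff(cv2.GaussianBlur(g.astype(np.float32),(3,3),0)[r,215:330]);i=np.argsort(-abs(d))[:6];print(r,sorted((int(k)+215,int(d[k])) for k in i))
for r in(160,175,190,200):
    d=np.diff(cv2.GaussianBlur(g.astype(np.float32),(3,3),0)[r,255:292]);i=np.argsort(-abs(d))[:5];print(r,sorted((int(k)+255,int(d[k])) for k in i))
for c in(270,):
    d=np.diff(cv2.GaussianBlur(g.astype(np.float32),(3,3),0)[:,c]);print([(k,int(d[k])) for k in range(20,225) if abs(d[k])>12])
```

```text
55 [(309, -16), (310, -15), (317, -16), (320, 23), (321, 38), (322, 28)]
75 [(309, -17), (310, -19), (311, -18), (319, 30), (320, 40), (321, 23)]
95 [(315, -19), (316, -38), (317, -21), (318, 23), (319, 41), (320, 21)]
115 [(261, -34), (276, 24), (277, 32), (314, -33), (317, 33), (318, 39)]
130 [(261, -20), (308, -22), (309, -20), (316, 33), (317, 41), (318, 21)]
160 [(262, -28), (263, -37), (279, 23), (280, 37), (281, 28)]
175 [(262, -29), (263, -35), (264, -20), (279, 33), (280, 39)]
190 [(261, -21), (262, -44), (263, -43), (279, 43), (280, 43)]
200 [(262, -47), (263, -44), (278, 24), (279, 43), (280, 40)]
[(35, 21), (36, 44), (37, 44), (38, 22), (103, -26), (104, -28), (105, -14), (129, 23), (130, 35), (131, 19), (138, -13), (139, -15), (181, -12), (209, 23), (210, 38), (211, 28)]
```

Run:
```python
from h import *
a=np.load('w1.npy');o=dict(ee_pos=a[:3],eef_rot=a[3:])
L=cast('wrist',[(271.9,160),(271.3,200),(271,210)],.080,o);print('lever',L.round(4),ang(L[0]-L[1]))
F=cast('wrist',[(321.6,55),(317.2,130)],.012,o);print('foot',F.round(4),ang(F[0]-F[1]))
B=cast('wrist',[(270,36.5),(270,139),(232,90),(310,90),(310.3,55),(308.6,130)],.139,o);print('body',B.round(4),ang(B[4]-B[5]))
h=ang(F[0]-F[1])
u=np.array([np.cos(h),np.sin(h)]);v=np.array([-u[1],u[0]])
print('tool h',2*np.arctan2(o['eef_rot'][2],o['eef_rot'][1]))
print('lenx',(B[0]-B[1])[:2]@u,'wid',(B[2]-B[3])[:2]@v)
print('axis from foot', (F.mean(0)[:2]+.045*v)@v,'body y',(B[2]+B[3])[:2]@v/2,'lever y',L[1][:2]@v, L[0][:2]@v)
print('x from front',B[0][:2]@u-.033,'rear',B[1][:2]@u+.029,'lever tip',L[2][:2]@u+.095)
```

```text
lever [[ 0.519  -0.2864  0.08  ]
 [ 0.484  -0.2815  0.08  ]
 [ 0.4749 -0.28    0.08  ]] -0.14140524209974864
foot [[ 0.6056 -0.3438  0.012 ]
 [ 0.5354 -0.3336  0.012 ]] -0.14383595667480328
body [[ 0.5994 -0.2977  0.139 ]
 [ 0.5405 -0.2901  0.139 ]
 [ 0.5727 -0.2705  0.139 ]
 [ 0.5671 -0.3186  0.139 ]
 [ 0.5867 -0.3205  0.139 ]
 [ 0.5433 -0.3155  0.139 ]] -0.11487875437502908
tool h -0.11594379682851987
lenx 0.05933078151865566 wid 0.0483704450260836
axis from foot -0.20840082131979765 body y -0.20980906486099404 lever y -0.20917898888521508 -0.2090931068119742
x from front 0.602865651737617 rear 0.6055348702189614 lever tip 0.6051132900483042
```

Emit:
step_arm([
  [85,0,0,0,0.026],
  [60,2.5,-6,30,0],
  [60,2,-6.3,40,0],
  [45,0,0,40,0],
  [45,0,0,23,0],
  [45,0,0,10,0],
  [45,0,0,0,0],
])

```text
t: 2.4
ee_pos: [0.4852, -0.2804, 0.0568]
eef_rot: [-0.001, 0.997, -0.072, -0.001]
contact_force: [0.3, 0.1, 0.1]
opening: 0.0448
gripper_force: 0.0
```

Emit:
step_arm([
  [5,0,0,0,0],
  [5,0,0,0,0],
  [5,0,0,0,0],
  [5,0,0,0,0],
  [5,0,0,0,0],
], grip_force=25)

```text
t: 2.9
ee_pos: [0.4877, -0.2822, 0.06]
eef_rot: [0.001, 0.997, -0.072, 0.002]
contact_force: [0.6, -1.4, 3.1]
opening: 0.0161
gripper_force: 24.4
```

Emit:
step_arm([
  [5,0,0,-4,0],
  [5,0,0,-4,0],
  [5,0.5,0,-4,0],
  [5,1,0,-4,0],
  [5,1.5,0,-4,0],
  [5,0,0,0,0],
])

```text
t: 3.5
ee_pos: [0.4912, -0.2819, 0.0796]
eef_rot: [0.001, 0.997, -0.072, 0.002]
contact_force: [6.1, -0.6, 0.2]
opening: 0.0154
gripper_force: 24.5
```

Emit:
step_arm([
  [60,0,0,0,0],
  [85,0,0,0,0],
  [85,0,0,-10,0],
  [85,0,0,-40,0],
  [85,0,0,-40,0],
  [85,0,0,-40,0],
  [85,0,0,0,0],
])

```text
t: 4.2
ee_pos: [0.4926, -0.2841, 0.2165]
eef_rot: [0.004, 0.997, -0.072, 0.005]
contact_force: [1.3, -0.5, 0.9]
opening: 0.0849
gripper_force: 0.0
```

Run:
```python
from h import *
o=get_obs();im=snapshot('wrist');s=snapshot('scene')
r=lambda im,x,y,w,h:cv2.resize(im[y:y+h,x:x+w],(400,400),interpolation=cv2.INTER_CUBIC)
cv2.imwrite('pics/w2.png',np.hstack([r(im,170,0,220,220),r(s,255,140,100,100)])[:,:,::-1]);cv2.imwrite('pics/w2full.png',im[:,:,::-1]);print(o['t'],o['ee_pos'],o['eef_rot'],o['contact_force'])
np.save('w2.npy',np.r_[o['ee_pos'],o['eef_rot']])
```

```text
4.2 [ 0.49261482 -0.28412996  0.21651896] [ 0.00366014  0.99738291 -0.07200303  0.00543031] [ 1.27345978 -0.46340628  0.87680469]
```

View pics/w2.png

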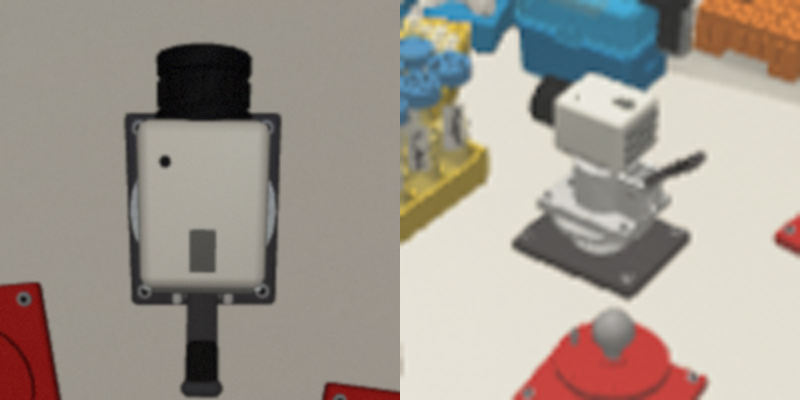

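The lever is now raised. The crop shows the dock foot corners at (125,113), (281,113), (275,303) and (131,303), and the body top at x 138–270, y 119–291.

Run:
```python
from h import *
o=get_obs();print(o['ee_pos'],o['eef_rot'],o['joint_velocities'].round(3))
p=lambda L:[(170+u*.55,v*.55) for u,v in L]
for nm,oo in(('then',(lambda a:dict(ee_pos=a[:3],eef_rot=a[3:]))(np.load('w2.npy'))),('now',o)):
    C=cast('wrist',p([(125,113),(281,113),(275,303),(131,303)]),.012,oo)
    print(nm,C.round(4),C.mean(0),ang(C[0]-C[3]),ang(C[1]-C[2]),np.linalg.norm(C-np.roll(C,1,0),axis=1))
    B=cast('wrist',p([(138,200),(270,200),(204,119),(204,291)]),.139,oo);print(B.round(4),(B[0]+B[1])/2)
```

```text
[ 0.4896258  -0.2819162   0.21032327] [ 8.35699780e-04  9.97399323e-01 -7.20602535e-02  1.10065903e-03] [-0.003  0.038  0.052  0.    -0.003  0.001]
then [[ 0.6271 -0.2578  0.012 ]
 [ 0.6145 -0.3453  0.012 ]
 [ 0.5076 -0.3302  0.012 ]
 [ 0.5205 -0.2416  0.012 ]] [ 0.56743719 -0.29374001  0.012     ] -0.14987812175011822 -0.14061813624738745 [0.10784964 0.08849342 0.10801107 0.08949257]
[[ 0.5745 -0.2701  0.139 ]
 [ 0.5674 -0.3191  0.139 ]
 [ 0.5985 -0.2986  0.139 ]
 [ 0.5373 -0.2897  0.139 ]] [ 0.57096342 -0.29459437  0.139     ]
now [[ 0.6212 -0.255   0.012 ]
 [ 0.6089 -0.3408  0.012 ]
 [ 0.5041 -0.3261  0.012 ]
 [ 0.5167 -0.2391  0.012 ]] [ 0.56270474 -0.29024874  0.012     ] -0.15117176692342194 -0.13959769526277138 [0.10579072 0.0866283  0.10581283 0.08785281]
[[ 0.5706 -0.2681  0.139 ]
 [ 0.5638 -0.3156  0.139 ]
 [ 0.5939 -0.2958  0.139 ]
 [ 0.5346 -0.2871  0.139 ]] [ 0.56721204 -0.29189207  0.139     ]
```

Emit:
step_arm([
  [85,30,0,0,0],
  [85,30,0,0,0],
  [85,21,0,0,0],
  [85,0,0,0,0],
  [85,0,0,25,0],
  [85,0,0,30,0],
  [85,0,0,30,0],
  [85,0,0,17,0],
  [85,0,0,8,0],
  [85,0,0,0,0],
])

```text
t: 5.3
ee_pos: [0.568, -0.2924, 0.0967]
eef_rot: [-0.001, 0.997, -0.072, -0.002]
contact_force: [0.9, 0.8, -0.2]
opening: 0.0849
gripper_force: 0.0
```

Emit:
step_arm([
  [85,0,0,0,0],
  [85,0,0,0,0],
  [85,0,0,0,0],
])

```text
t: 5.6
ee_pos: [0.5705, -0.2938, 0.1001]
eef_rot: [0.001, 0.997, -0.072, 0.001]
contact_force: [-0.1, -0.2, -0.4]
opening: 0.0847
gripper_force: 0.0
```

Good position. Close slowly and watch the lateral force.

Emit:
step_arm([
  [70,0,0,2,0],
  [60,0,0,0,0],
  [55,0,0,0,0],
  [52,0,0,0,0],
  [50,0,0,0,0],
  [48,0,0,0,0],
  [48,0,0,0,0],
], grip_force=25)

```text
t: 6.3
ee_pos: [0.5697, -0.2939, 0.0967]
eef_rot: [0.001, 0.997, -0.072, 0.0]
contact_force: [0.3, -3.3, 0.1]
opening: 0.0495
gripper_force: 27.9
```

Emit:
step_arm([
  [40,0,0,0,0],
  [40,0,0,0,0],
  [40,0,0,0,0],
  [40,0,0,0,0],
], grip_force=35)

```text
t: 6.7
ee_pos: [0.5697, -0.2937, 0.0967]
eef_rot: [0.001, 0.997, -0.072, 0.0]
contact_force: [0.4, -4.3, 0.3]
opening: 0.0498
gripper_force: 36.9
```

Run:
```python
from h import *
o=get_obs();print(o['ee_pos'],o['eef_rot'],o['contact_force'],o['moment'],o['gripper_force'],o['opening'])
```

```text
[ 0.56972296 -0.29371071  0.09669542] [ 5.71635261e-04  9.97405044e-01 -7.19906441e-02  4.46254265e-04] [ 0.4311314  -4.26932891  0.268029  ] [-0.71989262 -0.01863936  0.02695269] 36.85355186462402 0.04979357477414381
```

Emit:
step_arm([
  [40,0,0.5,0,0],
  [40,0,0,0,0],
  [40,0,0,0,0],
])

```text
t: 7.0
ee_pos: [0.5697, -0.2937, 0.0966]
eef_rot: [0.0, 0.997, -0.072, 0.0]
contact_force: [1.0, -4.0, 3.0]
opening: 0.0496
gripper_force: 36.9
```

Emit:
step_arm([
  [40,0,0.5,0,0],
  [40,0,0,0,0],
  [40,0,0,0,0],
])

```text
t: 7.3
ee_pos: [0.5697, -0.2938, 0.0966]
eef_rot: [-0.0, 0.997, -0.072, 0.0]
contact_force: [1.6, -0.6, 3.4]
opening: 0.0495
gripper_force: 37.1
```

Emit:
step_arm([
  [40,0,0,-2,0],
  [40,0,0,-2,0],
  [40,0,0,-3,0],
  [40,0,0,-3,0],
])

```text
t: 7.7
ee_pos: [0.5692, -0.2936, 0.1029]
eef_rot: [-0.0, 0.997, -0.072, 0.0]
contact_force: [6.4, -5.3, -11.2]
opening: 0.0493
gripper_force: 38.3
```

Emit:
step_arm([
  [40,0,0,-4,0],
  [40,0,0,-5,0],
  [40,0,0,-5,0],
  [40,0,0,-5,0],
])

```text
t: 8.1
ee_pos: [0.568, -0.293, 0.1217]
eef_rot: [-0.001, 0.997, -0.072, -0.001]
contact_force: [4.6, -2.9, -9.2]
opening: 0.0498
gripper_force: 38.5
```

Emit:
step_arm([
  [40,0,0,0,0],
  [40,0,0,0,0],
])

```text
t: 8.3
ee_pos: [0.5681, -0.293, 0.1232]
eef_rot: [-0.001, 0.997, -0.072, -0.001]
contact_force: [2.2, -2.0, -6.1]
opening: 0.0495
gripper_force: 39.0
```

Emit:
step_arm([
  [40,0.7,0.4,-4,0],
  [40,0,0,-5,0],
  [40,0,0,-5,0],
  [40,0,0,-5,0],
  [40,0,0,-5,0],
  [40,0,0,-5,0],
  [40,0,0,0,0],
], grip_force=33)

```text
t: 9.0
ee_pos: [0.5706, -0.295, 0.1558]
eef_rot: [0.001, 0.997, -0.072, 0.001]
contact_force: [-0.1, 0.3, -5.7]
opening: 0.0497
gripper_force: 38.9
```

Emit:
step_arm([
  [40,0,0,-15,0],
  [40,0,0,-25,0],
  [40,0,0,-25,0],
  [40,0,0,-20,0],
  [40,0,0,-10,0],
  [40,0,0,0,0],
  [40,0,0,0,0],
])

```text
t: 9.7
ee_pos: [0.5694, -0.2943, 0.2486]
eef_rot: [-0.0, 0.997, -0.072, -0.001]
contact_force: [0.3, 0.2, -6.1]
opening: 0.0496
gripper_force: 38.9
```

Emit:
step_arm([
  [40,-10,-15,0,0],
  [40,-19,-30.7,0,0],
  [40,-19,-30.7,0,0],
  [40,-19,-30.7,0,0],
  [40,-19,-30.7,0,0],
  [40,-19,-30.7,0,0],
  [40,-19,-30.7,0,0],
  [40,-19,-30.7,0,0],
  [40,-19,-30.7,0,0],
  [40,-19,-30.7,0,0],
])

```text
t: 10.7
ee_pos: [0.4306, 0.021, 0.2475]
eef_rot: [-0.0, 0.997, -0.072, -0.002]
contact_force: [0.3, 0.1, -6.8]
opening: 0.0496
gripper_force: 38.8
```

Emit:
step_arm([
  [40,-19,-30.7,0,0],
  [40,-19,-30.7,0,0],
  [40,-10,-15,0,0],
  [40,0,0,0,-0.09],
  [40,0,0,0,-0.1],
  [40,0,0,0,-0.1],
  [40,0,0,0,-0.091],
  [40,0,0,0,0],
  [40,0,0,0,0],
  [40,0,0,0,0],
])

```text
t: 11.7
ee_pos: [0.3957, 0.1022, 0.2487]
eef_rot: [-0.0, 0.993, 0.117, -0.001]
contact_force: [0.2, 0.7, -6.4]
opening: 0.0498
gripper_force: 38.9
```

Emit:
step_arm([
  [40,0,0,0,0],
  [40,0,0,0,0],
  [40,0,0,0,0],
  [40,0,0,0,0],
])

```text
t: 12.1
ee_pos: [0.3962, 0.1022, 0.2493]
eef_rot: [-0.0, 0.993, 0.118, 0.0]
contact_force: [-0.0, 0.4, -7.3]
opening: 0.0499
gripper_force: 38.9
```

Run:
```python
from h import *
o=get_obs();im=snapshot('wrist');cv2.imwrite('pics/w3.png',im[:,:,::-1]);print(o['t'],o['ee_pos'],o['eef_rot'],o['joint_velocities'].round(3))
np.save('w3.npy',np.r_[o['ee_pos'],o['eef_rot']])
```

```text
12.1 [0.39615428 0.10220312 0.24933885] [-3.99370561e-06  9.93007742e-01  1.18049242e-01  3.63604467e-05] [ 0.     0.    -0.     0.001 -0.001 -0.   ]
```

View pics/w3.png

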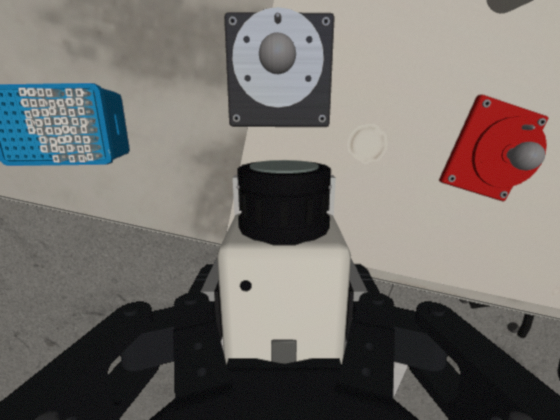

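The wrist view shows the stand foot corners near (225,14), (334,13), (328,125) and (230,126), the disc centre near (278,58), the ball at (277,53) and the pin at (278,18). The held camera's lens and body are in front of it. Now precise contours.

Run:
```python
from h import *
a=np.load('w3.npy');o=dict(ee_pos=a[:3],eef_rot=a[3:])
im=cv2.imread('pics/w3.png');g=cv2.cvtColor(im,cv2.COLOR_BGR2GRAY)
roi=np.zeros_like(g);roi[0:132,215:345]=1
lit=((g>135)&(roi>0)).astype(np.uint8)
dark=((g<85)&(roi>0)).astype(np.uint8)
def big(m):
    c,_=cv2.findContours(m,cv2.RETR_EXTERNAL,cv2.CHAIN_APPROX_NONE);return max(c,key=cv2.contourArea)
# disc: bright inside foot hull
foot=big(cv2.morphologyEx(dark,cv2.MORPH_CLOSE,np.ones((3,3))));hull=cv2.convexHull(foot)
inn=np.zeros_like(g);cv2.fillPoly(inn,[hull],1);inn[:,:226]=0;inn=cv2.erode(inn,np.ones((3,3)))
disc=big(((g>125)&(inn>0)).astype(np.uint8));e=cv2.fitEllipse(cv2.convexHull(disc));print('disc',e)
q=cv2.approxPolyDP(hull,6,True)[:,0];print('foot',q.tolist())
for r in(35,58,100,118):print(r,g[r,218:342:2].tolist())
print('col278',g[0:80,278].tolist())
print('row58',g[56,240:320].tolist())
for r in (240,250,262,280):print(r,g[r,205:365:1][:30].tolist(),g[r,205:365][-35:].tolist())
print('c',g[205:260,300].tolist(),g[205:262,235].tolist())
```

```text
disc ((277.43133544921875, 57.014503479003906), (90.80108642578125, 98.60589599609375), 177.49652099609375)
foot [[226, 13], [332, 14], [326, 126], [230, 124]]
35 [118, 118, 119, 108, 48, 57, 55, 55, 55, 96, 171, 174, 174, 163, 143, 161, 173, 175, 173, 172, 173, 172, 173, 172, 157, 120, 109, 109, 115, 116, 117, 117, 115, 111, 131, 163, 173, 173, 172, 173, 172, 173, 172, 172, 169, 154, 153, 170, 172, 171, 149, 58, 55, 53, 55, 54, 54, 57, 162, 178, 178, 178]
58 [120, 120, 122, 122, 75, 54, 58, 120, 167, 169, 168, 168, 167, 168, 168, 167, 167, 167, 167, 168, 153, 74, 83, 88, 95, 101, 105, 105, 111, 110, 112, 111, 111, 110, 106, 104, 97, 91, 84, 154, 165, 165, 166, 166, 165, 165, 166, 166, 166, 167, 166, 166, 158, 76, 56, 57, 53, 104, 177, 179, 178, 179]
100 [148, 151, 151, 150, 148, 81, 52, 54, 56, 54, 55, 53, 56, 55, 55, 54, 54, 57, 93, 153, 170, 170, 170, 170, 170, 171, 170, 170, 171, 170, 168, 170, 170, 170, 170, 170, 170, 169, 170, 170, 165, 143, 79, 58, 58, 58, 55, 56, 57, 57, 59, 59, 57, 56, 59, 54, 106, 178, 179, 179, 177, 177]
118 [153, 154, 153, 153, 151, 134, 49, 76, 94, 33, 1
[... 2099 characters left out ...]
, 190, 190, 190] [191, 192, 191, 190, 191, 192, 192, 191, 190, 189, 187, 184, 180, 176, 174, 171, 169, 158, 127, 89, 75, 81, 80, 80, 79, 81, 80, 79, 81, 82, 78, 71, 48, 32, 26]
c [16, 17, 17, 19, 15, 19, 15, 17, 18, 20, 21, 20, 16, 18, 16, 17, 15, 14, 15, 19, 22, 19, 20, 16, 20, 21, 20, 21, 17, 19, 18, 19, 12, 15, 15, 16, 19, 31, 78, 127, 146, 154, 161, 170, 179, 181, 184, 184, 185, 185, 187, 188, 187, 189, 191] [166, 165, 164, 163, 164, 164, 164, 164, 162, 151, 125, 108, 104, 101, 99, 102, 103, 105, 106, 107, 110, 109, 113, 113, 113, 116, 115, 114, 116, 116, 117, 116, 117, 115, 117, 117, 119, 122, 129, 138, 146, 154, 161, 170, 179, 181, 185, 184, 185, 186, 187, 186, 187, 188, 189, 189, 191]
```

Run:
```python
import cv2,numpy as np
im=cv2.imread('pics/w3.png')
a=cv2.resize(im[0:132,215:345],(520,528),interpolation=cv2.INTER_CUBIC)
b=cv2.resize(im[200:365,210:360],(272,300),interpolation=cv2.INTER_CUBIC)
b=cv2.copyMakeBorder(b,0,228,0,0,cv2.BORDER_CONSTANT)
cv2.imwrite('pics/crop3.png',np.hstack([a,b]))
```

```text
(no output)
```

View pics/crop3.png

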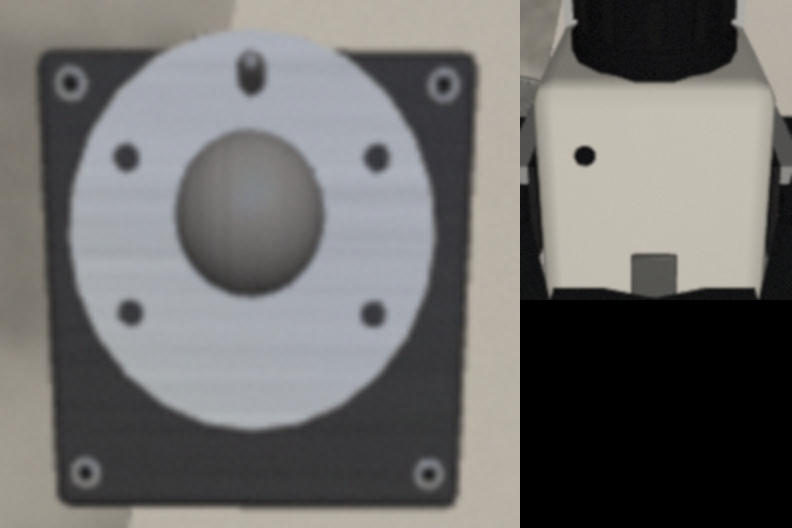

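Run:
```python
from h import *
ld=lambda f:(lambda a:dict(ee_pos=a[:3],eef_rot=a[3:]))(np.load(f))
o2,o3=ld('w2.npy'),ld('w3.npy')
def hole(f,u,v,w=9):
    g=255-cv2.cvtColor(cv2.imread(f),cv2.COLOR_BGR2GRAY)[v-w:v+w+1,u-w:u+w+1].astype(float);m=np.clip(g-150,0,None);y,x=np.mgrid[v-w:v+w+1,u-w:u+w+1];return (m*x).sum()/m.sum(),(m*y).sum()/m.sum()
h2,h3=hole('pics/w2full.png',261,88),hole('pics/w3.png',245,285);print(h2,h3)
H2=cast('wrist',[h2],.139,o2)[0]
c=np.array([.5674,-.2937]);h=-.1445
for c in([.5674,-.2937],[.568,-.2932]):
    d=H2[:2]-c;cam=np.array([d@[np.cos(h),np.sin(h)],d@[-np.sin(h),np.cos(h)]]);print('hole in cam',cam)
th=2*np.arctan2(o3['eef_rot'][2],o3['eef_rot'][1]);print('tool h',th)
H3=cast('wrist',[h3],o3['ee_pos'][2]+.0423,o3)[0];d=H3[:2]-o3['ee_pos'][:2]
print('hole in tool(x fwd,y left)',d@[np.cos(th),np.sin(th)],d@[-np.sin(th),np.cos(th)])
k=lambda L:[(215+u/4-.4,v/4-.4) for u,v in L]
S=cast('wrist',k([(71,83),(444,85),(429,473),(85,472)]),.014,o3);print('foot',S.mean(0),ang(S[0]-S[3]),ang(S[1]-S[2]),ang(S[0]-S[1])-np.pi/2,np.linalg.norm(S-np.roll(S,1,0),axis=1))
for z in(.08,.09,.1,.11,.12):
    D=cast('wrist',k([(70,230),(434,230),(252,30),(252,430)]),z,o3);
    Q=cast('wrist',k([(126,157),(377,157),(373,313),(130,313)]),z,o3)
    b=cast('wrist',k([(250.5,212.5)]),z+.024,o3)[0];p=cast('wrist',k([(250.5,60)]),z+.014,o3)[0]
    print(z,'dia',np.linalg.norm(D[0]-D[1]),np.linalg.norm(D[2]-D[3]),'c',((D[0]+D[1]+D[2]+D[3])/4)[:2],Q.mean(0)[:2],'ball',b[:2],'hd',ang(Q[0]-Q[3]+Q[1]-Q[2]),ang(Q[0]-Q[1]+Q[3]-Q[2])-np.pi/2,'pin',ang(p-b),np.linalg.norm(p-b))
```

```text
(np.float64(260.34341637010675), np.float64(88.41933570581257)) (np.float64(245.2694805194805), np.float64(285.3012101534829))
hole in cam [0.01757804 0.01414783]
hole in cam [0.01705629 0.01356664]
tool h 0.23665031417979127
hole in tool(x fwd,y left) 0.015052190177975704 0.014324232107907663
foot [0.51378447 0.13649655 0.014     ] 0.22965980726904212 0.23325628430205217 0.23226537845984696 [0.10061966 0.10067538 0.10039709 0.10103728]
0.08 dia 0.08364231517810396 0.08365764000478113 c [0.51640168 0.13732925] [0.51596681 0.13734465] ball [0.51675504 0.13726048] hd 0.2315437964621247 0.23708627449286257 pin 0.2378999074880656 0.0325526544701093
0.09 dia 0.08096170211122308 0.08097653579976573 c [0.51488031 0.13677238] [0.51445937 0.13678729] ball [0.51509463 0.1366596 ] hd 0.23154379646212475 0.23708627449286102 pin 0.238115411885207 0.031620941263910636
0.1 dia 0.07828108904434221 0.0782954315947505 c [0.51335894 0.13621551] [0.51295194 0.13622992] ball [0.51343422 0.13605871] hd 0.23154379646212497 0.23708627449286146 pin 0.23834548094729494 0.030692273085646052
0.11 dia 0.07560047597746133 0.07561432738973509 c [0.51183757 0.13565864] [0.51144451 0.13567256] ball [0.51177381 0.13545783] hd 0.23154379646212414 0.23708627449286168 pin 0.238591642795615 0.029766934932822463
0.12 dia 0.07291986291058045 0.0729332231847198 c [0.5103162  0.13510177] [0.50993707 0.13511519] ball [0.51011341 0.13485694] hd 0.23154379646212464 0.23708627449286102 pin 0.23885564706806253 0.02884524728284933
```

Emit:
step_arm([
  [40,12,-0.5,0,0],
  [40,25,-1,0,0],
  [40,25,-1,0,0],
  [40,25,-1,0,0],
  [40,25,-1,0,0],
  [40,13,-0.8,0,0],
  [40,0,0,10,0],
  [40,0,0,20,0],
  [40,0,0,14,0],
  [40,0,0,4,0],
])

```text
t: 13.15
ee_pos: [0.5132, 0.1362, 0.1979]
eef_rot: [0.0, 0.993, 0.118, -0.004]
contact_force: [-0.2, 0.2, -6.6]
opening: 0.0498
gripper_force: 38.7
```

Emit:
step_arm([
  [40,0,0,0,0],
  [40,0,0,0,0],
  [40,0,0,0,0],
  [40,0,0,0,0],
  [40,0,0,0,0],
])

```text
t: 13.65
ee_pos: [0.5168, 0.1368, 0.2021]
eef_rot: [-0.0, 0.993, 0.118, 0.001]
contact_force: [0.2, -0.8, -5.8]
opening: 0.0496
gripper_force: 38.7
```

Run:
```python
from h import *
o=get_obs();im=snapshot('wrist');s=snapshot('scene');t=snapshot('top')
print(o['t'],o['ee_pos'],o['eef_rot'],o['contact_force'],o['moment'])
r=lambda im,x,y,w,h:cv2.resize(im[y:y+h,x:x+w],(400,400),interpolation=cv2.INTER_CUBIC)
cv2.imwrite('pics/w4.png',np.hstack([r(s,200,220,100,100),r(t,120,195,100,100)])[:,:,::-1])
u=np.array([.972,.234]);st=np.array([.5143,.1365]);cam=o['ee_pos'][:2]-np.array([.972,.2344])*.0021+np.array([-.234,.972])*.0004
print('err',cam-st)
```

```text
13.65 [0.51682573 0.13676423 0.20207276] [-1.36552593e-05  9.92997035e-01  1.18137392e-01  6.67155678e-04] [ 0.18427652 -0.77821052 -5.79522154] [ 0.00410876 -0.07202425  0.00947931]
err [0.00039093 0.00016079]
```

View pics/w4.png

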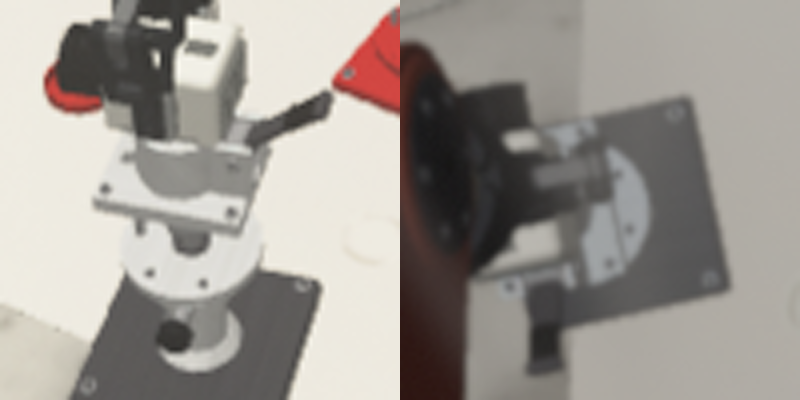

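Scene and top crops show the plate centred over the ball and the heading matching the foot. I'll descend by feel.

Emit:
step_arm([
  [40,0,0,2,0],
  [40,0,0,3,0],
  [40,0,0,3,0],
  [40,0,0,3,0],
  [40,0,0,3,0],
  [40,0,0,1,0],
  [40,0,0,0,0],
])

```text
t: 14.5
ee_pos: [0.5162, 0.1367, 0.1859]
eef_rot: [-0.0, 0.993, 0.118, -0.0]
contact_force: [0.2, 0.6, -6.7]
opening: 0.0495
gripper_force: 38.8
```

Emit:
step_arm([
  [40,0,0,1.5,0],
  [40,0,0,1.5,0],
  [40,0,0,1.5,0],
  [40,0,0,1.5,0],
])

```text
t: 14.9
ee_pos: [0.5164, 0.1367, 0.1802]
eef_rot: [-0.0, 0.993, 0.118, 0.0]
contact_force: [-0.5, -0.1, -5.5]
opening: 0.0499
gripper_force: 38.8
```

Emit:
step_arm([
  [40,0,0,2,0],
  [40,0,0,2,0],
  [40,0,0,2,0],
  [40,0,0,2,0],
  [40,0,0,0,0],
])

```text
t: 15.4
ee_pos: [0.5161, 0.1366, 0.1718]
eef_rot: [0.0, 0.993, 0.118, -0.0]
contact_force: [0.5, -0.7, -7.0]
opening: 0.0493
gripper_force: 38.8
```

Emit:
step_arm([
  [40,0,0,1.5,0],
  [40,0,0,1.5,0],
  [40,0,0,1.5,0],
  [40,0,0,1.5,0],
])

```text
t: 15.8
ee_pos: [0.5163, 0.1367, 0.1662]
eef_rot: [0.0, 0.993, 0.118, -0.0]
contact_force: [0.5, -0.5, -5.9]
opening: 0.0491
gripper_force: 38.8
```

Emit:
step_arm([
  [40,0,0,1,0],
  [40,0,0,1,0],
  [40,0,0,1,0],
  [40,0,0,1,0],
])

```text
t: 16.2
ee_pos: [0.5164, 0.1367, 0.1623]
eef_rot: [-0.0, 0.993, 0.118, -0.0]
contact_force: [-0.0, 0.3, -7.0]
opening: 0.0497
gripper_force: 38.8
```

Emit:
step_arm([
  [40,0,0,1,0],
  [40,0,0,1,0],
  [40,0,0,1,0],
  [40,0,0,1,0],
])

```text
t: 16.6
ee_pos: [0.5164, 0.1367, 0.1582]
eef_rot: [-0.0, 0.993, 0.118, 0.0]
contact_force: [-0.5, -0.9, -6.1]
opening: 0.0501
gripper_force: 38.8
```

Emit:
step_arm([
  [40,0,0,1,0],
  [40,0,0,1,0],
  [40,0,0,1,0],
])

```text
t: 16.9
ee_pos: [0.5164, 0.1367, 0.1552]
eef_rot: [-0.0, 0.993, 0.118, 0.0]
contact_force: [0.1, -0.6, -6.0]
opening: 0.0498
gripper_force: 38.8
```

Emit:
step_arm([
  [40,0,0,0.7,0],
  [40,0,0,0.7,0],
  [40,0,0,0.7,0],
])

```text
t: 17.2
ee_pos: [0.5165, 0.1367, 0.1534]
eef_rot: [-0.0, 0.993, 0.118, 0.0]
contact_force: [-1.0, 0.2, -2.7]
opening: 0.0495
gripper_force: 39.2
```

Emit:
step_arm([
  [40,0,0,0.5,0],
  [40,0,0,0.5,0],
  [40,0,0,0.5,0],
])

```text
t: 17.5
ee_pos: [0.5169, 0.1368, 0.1532]
eef_rot: [-0.0, 0.993, 0.118, 0.0]
contact_force: [-2.6, -0.4, 4.3]
opening: 0.0497
gripper_force: 40.0
```

Emit:
step_arm([
  [40,0,0,0.5,0],
  [40,0,0,0.5,0],
  [40,0,0,0.5,0],
])

```text
t: 17.8
ee_pos: [0.5172, 0.1368, 0.1531]
eef_rot: [-0.0, 0.993, 0.118, 0.001]
contact_force: [-6.1, -1.3, 12.2]
opening: 0.0499
gripper_force: 40.8
```

Emit:
step_arm([
  [40,-0.5,0,-1.2,0],
  [40,0,0,0,0],
  [40,0,0,0,0],
])

```text
t: 18.1
ee_pos: [0.5171, 0.1368, 0.1531]
eef_rot: [-0.0, 0.993, 0.118, 0.001]
contact_force: [-2.1, 0.8, 5.9]
opening: 0.0496
gripper_force: 40.2
```

Run:
```python
from h import *
o=get_obs();print(o['ee_pos'],o['eef_rot'],o['contact_force'],o['moment'],o['opening'])
s=snapshot('scene')
cv2.imwrite('pics/w5.png',cv2.resize(s[220:320,195:305],(660,600),interpolation=cv2.INTER_CUBIC)[:,:,::-1])
```

```text
[0.51712161 0.13680985 0.15310045] [-1.43917375e-04  9.93006728e-01  1.18049162e-01  1.41857423e-03] [-2.06632246  0.75855274  5.85930791] [ 0.03025883  0.7627392  -0.07556278] 0.04956272248104346
```

View pics/w5.png

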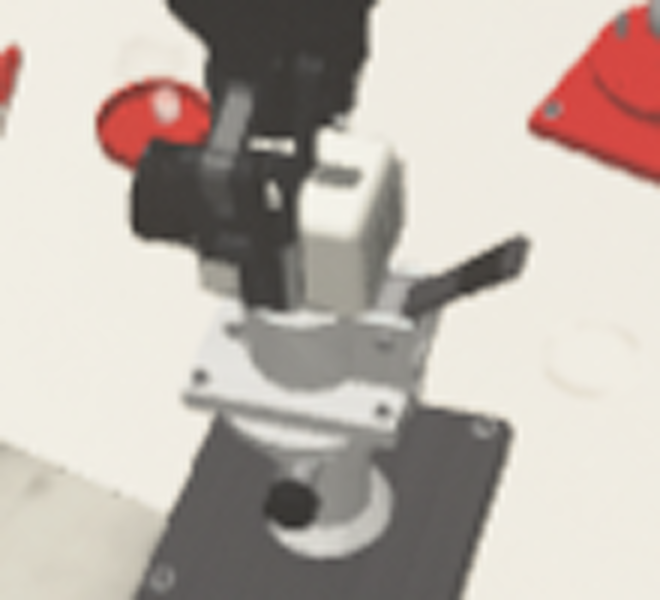

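The plate rests flush on the seat disc, with no gap visible and no side force to speak of. I'll relax and release.

Emit:
step_arm([
  [40,-0.3,0,-0.7,0],
  [40,0,0,0,0],
  [40,0,0,0,0],
])

```text
t: 18.45
ee_pos: [0.5169, 0.1368, 0.1531]
eef_rot: [-0.0, 0.993, 0.118, 0.002]
contact_force: [0.3, 1.3, 6.6]
opening: 0.0495
gripper_force: 40.0
```

Emit:
step_arm([
  [50,0,0,0,0],
  [53,0,0,0,0],
  [60,0,0,0,0],
  [75,0,0,0,0],
  [85,0,0,0,0],
  [85,0,0,0,0],
])

```text
t: 19.05
ee_pos: [0.5154, 0.1364, 0.1518]
eef_rot: [0.0, 0.993, 0.118, -0.0]
contact_force: [0.2, -0.4, -0.3]
opening: 0.0849
gripper_force: 0.0
```

Emit:
step_arm([
  [85,0,0,-10,0],
  [85,0,0,-25,0],
  [85,0,0,-25,0],
  [85,0,0,-10,0],
  [60,-20,0,0,0],
  [30,-30,0,0,0],
  [0,-20,0,0,0],
  [0,0,0,0,0],
  [0,0,0,0,0],
], grip_force=25)

```text
t: 19.95
ee_pos: [0.4479, 0.1201, 0.2223]
eef_rot: [-0.0, 0.993, 0.118, 0.001]
contact_force: [0.3, -0.3, 0.5]
opening: 0.0117
gripper_force: 0.0
```

Emit:
step_arm([
  [0,0,0,0,0],
  [0,0,0,0,0],
  [0,0,0,0,0],
])

```text
t: 20.25
ee_pos: [0.4482, 0.1202, 0.2221]
eef_rot: [-0.0, 0.993, 0.118, -0.0]
contact_force: [0.1, -0.3, -0.6]
opening: -0.0001
gripper_force: 0.0
```

Run:
```python
from h import *
o=get_obs();im=snapshot('wrist');cv2.imwrite('pics/w6.png',im[:,:,::-1]);print(o['t'],o['ee_pos'],o['eef_rot'],o['contact_force'])
np.save('w6.npy',np.r_[o['ee_pos'],o['eef_rot']])
```

```text
20.25 [0.44816962 0.12016761 0.2221034 ] [-9.84827636e-06  9.92996330e-01  1.18145203e-01 -6.29915202e-06] [ 0.10584433 -0.30459957 -0.55840735]
```

View pics/w6.png

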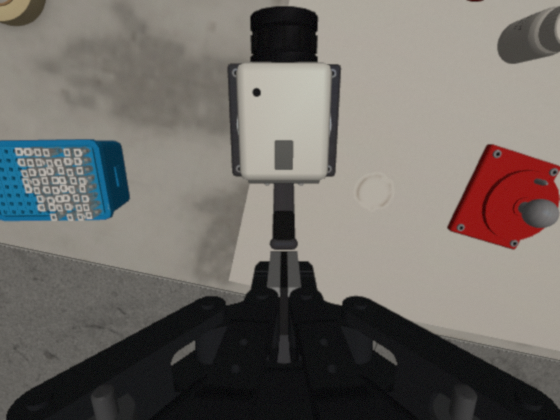

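Emit:
step_arm([
  [0,0,0,20,0],
  [0,0,0,16,0],
  [0,0,0,5,0],
  [0,0,0,2,0],
  [0,0,0,2,0],
  [0,0,0,1,0],
])

```text
t: 20.9
ee_pos: [0.4482, 0.1202, 0.1768]
eef_rot: [-0.0, 0.993, 0.118, 0.001]
contact_force: [0.2, 0.4, 0.0]
opening: -0.0001
gripper_force: 0.0
```

Emit:
step_arm([
  [0,0,0,1.5,0],
  [0,0,0,1.5,0],
  [0,0,0,1.5,0],
])

```text
t: 21.2
ee_pos: [0.4484, 0.1202, 0.1732]
eef_rot: [0.0, 0.993, 0.118, 0.001]
contact_force: [-1.1, -0.5, 7.3]
opening: 0.0001
gripper_force: 2.4
```

Contact. Press on, moving back slightly with the arc.

Emit:
step_arm([
  [0,-0.5,0,2,0],
  [0,-0.5,0,2,0],
  [0,-0.5,0,2,0],
  [0,-0.5,0,2,0],
])

```text
t: 21.6
ee_pos: [0.446, 0.1196, 0.164]
eef_rot: [0.0, 0.993, 0.118, 0.001]
contact_force: [-0.3, -0.3, 4.9]
opening: -0.0003
gripper_force: 2.2
```

Emit:
step_arm([
  [0,-0.5,0,2,0],
  [0,-0.5,0,2,0],
  [0,-0.5,0,2,0],
  [0,-0.5,0,2,0],
])

```text
t: 22.0
ee_pos: [0.4437, 0.1191, 0.1555]
eef_rot: [0.0, 0.993, 0.118, 0.0]
contact_force: [0.4, 1.1, 3.3]
opening: 0.0
gripper_force: 1.8
```

Emit:
step_arm([
  [0,-0.5,0,2,0],
  [0,-0.5,0,2,0],
  [0,-0.5,0,2,0],
  [0,-0.5,0,2,0],
])

```text
t: 22.4
ee_pos: [0.4411, 0.1186, 0.1469]
eef_rot: [0.0, 0.993, 0.118, -0.001]
contact_force: [1.0, 0.5, 0.2]
opening: -0.0001
gripper_force: 0.4
```

Emit:
step_arm([
  [0,0,0,2,0],
  [0,0,0,2,0],
  [0,0,0,2,0],
])

```text
t: 22.7
ee_pos: [0.4409, 0.1186, 0.1408]
eef_rot: [-0.0, 0.993, 0.118, -0.001]
contact_force: [-0.7, -0.5, -0.2]
opening: -0.0004
gripper_force: 0.0
```

Emit:
step_arm([
  [0,0,0,1.5,0],
  [0,0,0,1.5,0],
  [0,0,0,1,0],
])

```text
t: 23.0
ee_pos: [0.4416, 0.1187, 0.1374]
eef_rot: [-0.0, 0.993, 0.118, -0.0]
contact_force: [0.1, 0.1, -0.1]
opening: 0.0001
gripper_force: 0.0
```

Force vanished at the snap point, so the lever appears to have snapped. I'll raise the arm and verify.

Emit:
step_arm([
  [0,0,0,-10,0],
  [0,0,0,-30,0],
  [0,0,0,-40,0],
  [0,-10,0,-20,0],
  [0,0,0,0,0],
  [0,0,0,0,0],
  [0,0,0,0,0],
])

```text
t: 23.7
ee_pos: [0.4312, 0.1163, 0.2363]
eef_rot: [-0.0, 0.993, 0.118, -0.001]
contact_force: [0.9, -0.8, -0.8]
opening: 0.0
gripper_force: 0.0
```

Run:
```python
from h import *
o=get_obs();im=snapshot('wrist');s=snapshot('scene');print(o['t'],o['ee_pos'],o['contact_force'])
r=lambda im,x,y,w,h:cv2.resize(im[y:y+h,x:x+w],(400,400),interpolation=cv2.INTER_CUBIC)
cv2.imwrite('pics/w7.png',np.hstack([r(s,195,215,110,110),r(im,170,40,220,220)])[:,:,::-1])
```

```text
23.7 [0.43121263 0.11625058 0.2363048 ] [ 0.86352978 -0.82230911 -0.83968308]
```

View pics/w7.png

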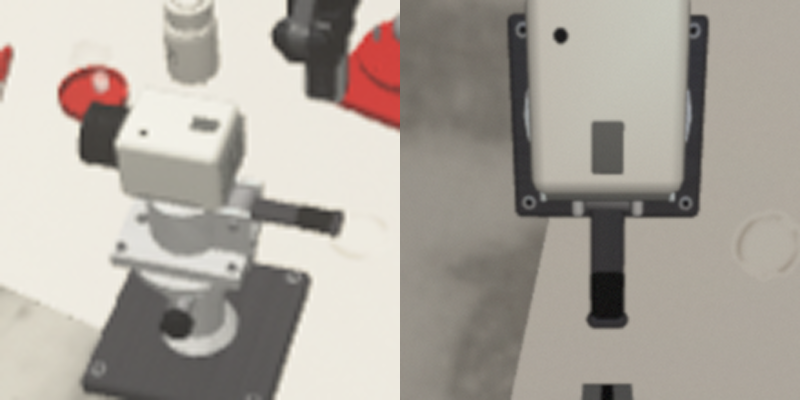

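The lever is level and locked, the camera sits flat on the stand, and the robot is clear.

```bash
python3 -c "
from station import *
print(close_job())"
```

```text
the job is handed in; nothing more can be done
None
```

The bench camera is on the working stand, flat on its seat with the lever level and apparently snapped locked (seen in the last pictures, not tug-tested). The arm was clear when I handed the job in at about 24 s.

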